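# Hang the small brush tote on its hook

## Task

Clear the painting table a little: take the smaller of the two plywood brush totes by its handle board and hang it on the hook of the steel stand, so that the hook passes through the opening under the handle board and the tote hangs from it by itself, clear of the table. Leave the larger tote standing where it is.

Things in the scene. Friction and masses are not known exactly. Their poses are not given: they have to be found in the camera images.
- small_tote: Smaller plywood tote, about 0.16 kg: open box 60 (x) by 84 (y) by 45 mm high. In its middle plane x = 0 two end posts carry a handle board 14 mm thick (x), 84 mm long (y), from 98 to 138 mm above the foot. Below it an opening 56 mm wide (y), z 45 to 98 mm, goes through along x. Pinch the board from above, fingertips in its upper half. Origin: centre of the underside; z up, y along the board.
- small_tote_bar (a point): Middle of the underside of the small tote's handle board, 98 mm above the tote's foot; axes as the tote's. This rests on the hook.
- large_tote: The larger plywood tote of the same make, to be left alone (0.3 kg): box 78 mm (x) by 108 mm (y) and 62 mm high, handle board top at 164 mm. Origin: centre of the underside; z up, y along the handle board.
- hook_stand: Fixed steel stand: base plate 120 x 90 x 10 mm (90 mm of it before the post, to -x), round 12 mm post at the origin. From its top a round wire 8 mm thick runs level along -x, upper side 145 mm above the table, for 84 mm, then turns up: the tip is 100 mm before the post, its top 12 mm above the level wire. Nothing is higher than 157 mm. Origin: under the post, on the table; z up, hook points to -x.
- hook_seat (a point): Point on the upper side of the level wire, 60 mm in front of the post's axis (the turned-up tip begins 24 mm farther out) and 145 mm above the table; axes as the stand's. A tote hung here has its foot 47 mm above the table.

How it is judged:
By the outcome, as a careful person would: the job done as asked, in the order asked, and still so for the second after the job is handed in, with the robot touching nothing.
It also fails if it takes over 37 s, if anything falls off the work surface, if the arm or the gripper's body presses on something with over 40 N, if the wrist force passes 120 N, or if a joint passes its speed limit or range.

## Robot

A 6-joint arm with a two-finger parallel gripper is mounted at the origin on a cart in front of the work surface, level with it; the furniture and walls round the work are solid. World frame = base frame: x ahead of the robot, y to its left, z up, the work surface at z = 0. Lengths are in mm, angles in rad, forces in N, time in s.
With the tool pointing down it reaches from about 275 to 750 mm from the base axis. Payload 10.2 kg.
Tool frame: the origin (TCP) lies midway between the tips of the shut fingers; the grasp point (between the pads) lies 19 mm behind it; z points along the fingers, y is the direction in which the jaws open and shut (so a half turn about z gives the same grasp; the last joint's range is limited). The gripper opens to 85 mm and grips with 20 to 120 N. Pads are 22 mm wide; open, the fingers measure 114 mm over their backs; the gripper's body (76 mm by 85 mm) begins 54 mm behind the grasp point. The pads swing forward as they close: fully open they stand 13 mm farther back than shut.
Start: joints at [-1.389, 0.313, 1.498, -0, 1.331, -0.223], TCP at [206.751, -482.582, 231.294] pointing down, gripper open.
Joint ranges: [-2.94, 2.94], [-0.97, 2.17], [0.19, 2.56], [-1.23, 4.37], [0.02, 3.11], [-2.88, 2.88]. Speed limits (rad/s): [2.39, 2.39, 3.01, 3.14, 3.14, 3.14].

## Interface

Orientations are given as a unit quaternion [w, x, y, z].
In Python, from rig import sense, optics, ctrl gives the robot as it stands.
- The arm moves only by the tool play_rows, never from a script. Its argument "plan" is a list of rows, each a list of 7 numbers: the shift along the world's x, y, z in mm, then the turn, a rotation vector about the world's x, y, z in rad, then the opening, from -1 (shut) to 1 (fully open), so that 0 is half open. A call has 1 to 5 rows; each row shifts and turns the pose as measured when the row begins; what a row does not reach is not made up. A row lasts 1/12 s, in which the tool goes at most 41.7 mm and 7.16 degrees, less where a joint would pass 70% of its speed; a pose out of reach is approached as far as the arm can. A call is refused whole if a number of a shift passes 41.7 or a number of a turn 0.125, either way. A call with a gripper value outside its range is refused whole. The fingers move at their own pace and stop on an object; "grip_force" is the grip in N (left out, the last holds). Time passes only in rows, so rows that do not move let the fingers close. It gives the time, the measured TCP pose, the force and the opening at its end, in the units of the state.
- sense(): the state, without advancing time (a new reading comes with each control period).
- optics.capture(name): name is "scene" or "side" or "wrist"; returns a dict with "img" (400x640x3 uint8, blue, green, red), "fx", "fy", "cx", "cy" (pixels), "world_to_cam" (4x4, takes a point from world to camera coordinates). Camera axes: x right, y up, looking along -z (the intrinsics and any distortion apply to the point x, -y, -z); pixel columns grow to the right and rows downward; lengths in mm; the calibration is good to about 2 mm. A picture is of the moment at which its call begins. There is no depth.
- ctrl.finish_job(): hands the job in, once; it reports no verdict.
The state is a dict: "time_s": time; "joints": joint angles; "dq": joint speeds; "tau": joint torques, N m; "eef_pos": TCP position; "ee_rot": TCP orientation; "force": force on the tool from outside, world axes, zero at the start; "wrist_torque": the same for the moment, N m; "grip_width": opening from 0.0 (shut) to 1.0 (fully open).
Only numpy, scipy, OpenCV 4.12 (cv2) and the standard library are available. Lean on these libraries where they do the work, as an engineer would, in place of code of your own. Each camera call takes 0.05 s, during which the arm holds its last target. There are 200 camera calls.

## Working session

There is one attempt and no reset: what is moved stays moved. The work goes in short steps, Python scripts to look and compute and a tool call to move; the robot and the scene stay as the last step left them, time stands still between calls to the robot, and variables do not carry over. Pictures are saved under pics/ and viewed, about 8 in all and at most 12, crops included, and the job is handed in when it is done.

Besides the shell and the picture viewer there is one more tool, called after "Request:" as name(argument=value, ...) on one line, values as JSON. play_rows: Moves the arm, as the interface text tells. Its arguments: {"type":"object","properties":{"plan":{"type":"array"},"grip_force":{"type":"number"}},"required":["plan"]}

```bash
mkdir -p pics; ls
python3 - <<'E'
from rig import sense, optics
import cv2,pickle
s=sense();print(s)
d={}
for n in("scene","side","wrist"):
    c=optics.capture(n);d[n]=c;cv2.imwrite(f"pics/{n}0.png",c["img"]);print(n,{k:v for k,v in c.items() if k!="img"})
pickle.dump(d,open("c0.pkl","wb"))
E
```

```text
pics
{'time_s': 0.0, 'joints': array([-1.38938237e+00,  3.13447531e-01,  1.49843553e+00, -4.08838587e-05,
        1.33098212e+00, -2.23407403e-01]), 'dq': array([ 0.00296364, -0.00089339,  0.000737  ,  0.00103142, -0.00024642,
        0.00025735]), 'tau': array([-3.11790127e-04, -4.12269008e+01, -2.59743136e+01, -2.35941025e-04,
        4.22258847e-03,  9.59124780e-09]), 'eef_pos': array([ 206.70229281, -482.31967011,  230.73691989]), 'ee_rot': array([-6.36537829e-04,  9.79583625e-01,  2.01036105e-01, -6.49103492e-06]), 'force': array([ 0.16574236, -0.44428789, -0.4101421 ]), 'wrist_torque': array([-0.00957304, -0.00331544, -0.01439194]), 'grip_width': 0.9987135650271503}
scene {'fx': 509.6661689476238, 'fy': 509.6661689476238, 'cx': 317.2828374443457, 'cy': 194.8596615299407, 'world_to_cam': array([[-8.32513121e-01, -5.53949364e-01, -7.87438089e-03,
         3.42651577e+02],
       [ 3.50861460e-01, -5.38191902e-01,  7.66319589e-01,
        -3.87371926e+02],
       [-4.28740177e-01,  6.35208296e-01,  6.42411303e-01,
        -8.27635394e+02],
       [ 0.00000000e+00,  0.00000000e+00,
[... 280 characters left out ...]
 -5.19616204e-01,  8.54370728e-01,
        -2.08552582e+02],
       [-1.06235432e-03,  8.54387570e-01,  5.19635210e-01,
        -7.13265601e+02],
       [ 0.00000000e+00,  0.00000000e+00,  0.00000000e+00,
         1.00000000e+00]])}
wrist {'fx': 292.15119106315274, 'fy': 292.15119106315274, 'cx': 324.39380739012034, 'cy': 199.3955651071076, 'world_to_cam': array([[ 3.92566450e-01, -9.19723429e-01, -6.29068359e-04,
        -5.25067250e+02],
       [ 8.75565803e-01,  3.73927821e-01, -3.05879893e-01,
         3.84642336e+01],
       [ 2.81560130e-01,  1.19527393e-01,  9.52069900e-01,
        -3.80320238e+02],
       [ 0.00000000e+00,  0.00000000e+00,  0.00000000e+00,
         1.00000000e+00]])}
```

View pics/scene0.png

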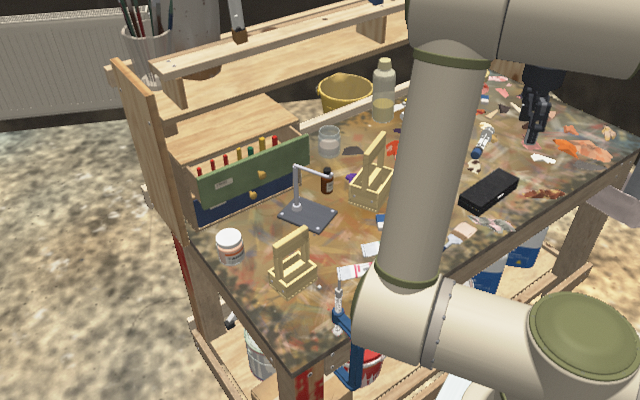

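View pics/side0.png

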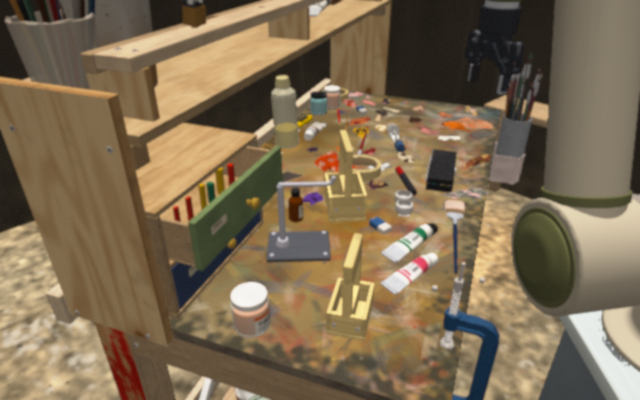

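The scene shows the stand (base about (307,215) in the scene view, hook pointing right), a near tote at (293,265) and a far tote at (370,185). I need enlarged crops for precise pixels.

Run:
```python
import cv2,numpy as np
a=cv2.imread("pics/scene0.png")[120:310,240:410];b=cv2.imread("pics/side0.png")[120:345,255:385]
a=cv2.resize(a,None,fx=3,fy=3,interpolation=3);b=cv2.resize(b,None,fx=2.2,fy=2.2,interpolation=3)
o=np.zeros((570,796,3),np.uint8);o[:a.shape[0],:510]=a;o[:b.shape[0],510:510+b.shape[1]]=b
cv2.imwrite("pics/crop0.png",o)
```

```text
(no output)
```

View pics/crop0.png

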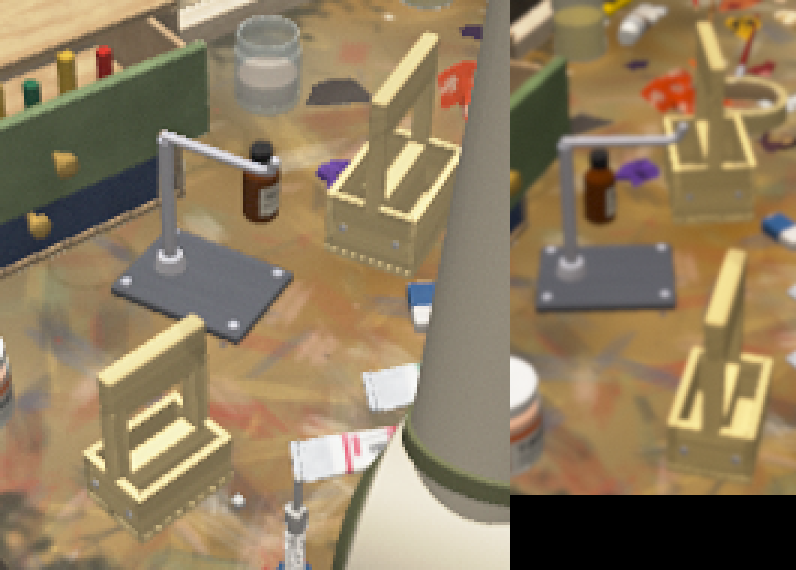

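Near tote at crop (155,430), far one at (395,160), looks bigger. Hook tip at crop (273,160). Now a fit of all three poses with corner pixels from both views.

```bash
cat > geo.py <<'E'
import numpy as np,pickle
from scipy.optimize import least_squares
def proj(c,P):
    P=np.atleast_2d(P);q=P@c["world_to_cam"][:3,:3].T+c["world_to_cam"][:3,3]
    return np.c_[c["cx"]+c["fx"]*q[:,0]/-q[:,2],c["cy"]-c["fy"]*q[:,1]/-q[:,2]]
def place(p,L):
    L=np.array(L,float);c,s=np.cos(p[2]),np.sin(p[2])
    return np.c_[p[0]+c*L[:,0]-s*L[:,1],p[1]+s*L[:,0]+c*L[:,1],L[:,2]]
def fit(obs,x0):  # obs: list of (cam, local Nx3, px Nx2)
    f=lambda p:np.concatenate([(proj(c,place(p,L))-px).ravel() for c,L,px in obs])
    r=least_squares(f,x0,loss="soft_l1");return r.x,f(r.x).reshape(-1,2)
E
python3 - <<'E'
from geo import *
d=pickle.load(open("c0.pkl","rb"));S,D=d["scene"],d["side"]
cs=lambda p:np.array(p,float)/3+[240,120]
cd=lambda p:(np.array(p,float)-[510,0])/2.2+[255,120]
def box(a,b,h):return [[a,b,h],[-a,b,h],[-a,-b,h]],[[a,b,h],[-a,b,h],[-a,-b,h],[a,-b,h]]
def tote(n,a,b,h,H,ps,pd,bs,x0):
    t=7
    Ls,Ld=box(a,b,h)
    obs=[(S,Ls+[[-a,b,0]],cs(ps)),(D,Ld,cd(pd)),(S,[[t,b,H],[-t,b,H],[-t,-b,H]],cs(bs))]
    x,r=fit(obs,x0);print(n,x.round(3),"rms",np.sqrt((r**2).mean()).round(2));print(r.round(1).tolist())
near=([(84,457),(137,499),(231,434),(140,540)],[(669,432),(757,437),(771,352),(690,345)],[(100,378),(118,387),(205,322)])
far=([(327,190),(410,228),(462,152),(410,272)],[(672,165),(752,168),(745,115),(667,115)],[(370,97),(385,104),(438,38)])
for nm,o in(("near",near),("far",far)):
    tote(nm+" small",30,42,45,138,*o,[450,0,0]);tote(nm+" large",39,54,62,164,*o,[450,0,0])
Ls,Ld=box(45,45,10)
sh=lambda L:[[p[0]+(-15 if 0 else (-30)),p[1],p[2]] for p in L]
L=[[30,45,10],[-90,45,10],[-90,-45,10]]
x,r=fit([(S,L+[[-100,0,157],[0,0,145]],cs([(113,290),(236,340),(293,273),(273,159),(163,133)])),
 (D,L+[[30,-45,10],[-100,0,157],[0,0,145]],cd([(537,310),(676,305),(674,246),(541,248),(685,125),(563,141)]))],[550,0,0])
print("stand",x.round(3));print(r.round(1).tolist())
E
```

```text
near small [504.899 -48.14  -31.598] rms 1.31
[[-0.8, -0.9], [1.7, 1.0], [-0.0, -0.3], [1.7, 1.7], [0.4, -3.3], [0.4, -0.0], [-0.1, 1.8], [0.2, 0.4], [-1.6, -1.0], [-2.6, -0.4], [-0.1, -1.0]]
near large [ 4.98618e+02 -3.56050e+01 -1.39000e-01] rms 6.8
[[-10.2, 0.7], [0.2, 7.2], [6.1, -2.8], [0.7, 13.5], [-1.5, 0.3], [13.3, 4.0], [10.0, -6.2], [-1.4, -7.6], [-8.1, -1.5], [-8.7, -0.8], [2.3, -9.5]]
far small [ 512.053 -405.879  358.167] rms 3.99
[[5.9, -1.6], [-0.1, -6.1], [-2.2, 1.3], [-1.3, -6.8], [-0.0, 0.4], [-8.3, -1.2], [-7.9, 4.5], [1.3, 4.7], [1.8, 1.5], [2.1, 1.0], [0.5, 5.9]]
far large [ 504.494 -385.317  427.304] rms 1.23
[[-0.9, 0.2], [0.7, -2.0], [2.4, -0.6], [-1.0, 3.0], [0.0, 1.4], [1.6, -0.6], [-0.8, -0.5], [0.1, -0.0], [-1.3, 0.4], [-0.7, -0.1], [1.9, -0.8]]
stand [ 627.908 -230.219    6.34 ]
[[-2.7, -0.5], [-0.4, 0.4], [-0.6, 0.1], [1.3, 1.0], [-0.9, 0.4], [-1.0, -0.8], [0.8, -0.3], [-0.9, -0.9], [-0.2, -0.3], [1.7, -0.2], [1.0, -0.4]]
```

Request:
play_rows(plan=[[25, 36, 0, 0, 0, 0.09, 1], [25, 36, 0, 0, 0, 0.09, 1], [25, 36, 0, 0, 0, 0.09, 1], [25, 36, 0, 0, 0, 0.09, 1], [25, 36, 0, 0, 0, 0.09, 1]])

```text
time_s: 0.57
eef_pos: [323.8, -310.0, 228.6]
ee_rot: [-0.001, 0.909, 0.417, -0.001]
force: [0.2, 0.1, 0.4]
grip_width: 1.0
```

Request:
play_rows(plan=[[25, 36, 0, 0, 0, 0.09, 1], [25, 36, 0, 0, 0, 0.09, 1], [25, 36, 0, 0, 0, 0.09, 1], [25, 36, 0, 0, 0, 0.09, 1], [25, 36, 0, 0, 0, 0.09, 1]])

```text
time_s: 0.98
eef_pos: [440.5, -137.1, 228.6]
ee_rot: [-0.001, 0.786, 0.618, -0.001]
force: [0.4, -0.9, 0.1]
grip_width: 1.001
```

Request:
play_rows(plan=[[22, 30, 0, 0, 0, 0.03, 1], [22, 30, 0, 0, 0, 0.03, 1], [20, 29, 0, 0, 0, 0, 1], [0, 0, 0, 0, 0, 0, 1], [0, 0, 0, 0, 0, 0, 1]])

```text
time_s: 1.4
eef_pos: [508.8, -35.9, 227.7]
ee_rot: [-0.002, 0.761, 0.648, -0.001]
force: [-0.3, -0.8, -0.0]
grip_width: 1.001
```

Run:
```python
from rig import sense, optics
import cv2,pickle,numpy as np
from geo import *
s=sense();print(s["time_s"],s["eef_pos"],s["ee_rot"],s["joints"])
c=optics.capture("wrist");pickle.dump(c,open("w1.pkl","wb"))
im=c["img"].copy()
p=[505,-48,-0.182]
for L in([[7,42,138],[-7,42,138],[-7,-42,138],[7,-42,138]],[[30,42,45],[-30,42,45],[-30,-42,45],[30,-42,45]]):
    cv2.polylines(im,[np.round(proj(c,place(p,L))*8).astype(int)],True,(255,0,255),1,cv2.LINE_AA,3)
cv2.imwrite("pics/w1.png",im)
```

```text
1.4 [508.83479777 -35.92127802 227.67016398] [-0.00199195  0.76148363  0.64818062 -0.00077314] [-3.00919630e-01  2.85090916e-01  1.54473721e+00  8.53292982e-04
  1.31595755e+00 -1.40729539e-01]
```

View pics/w1.png

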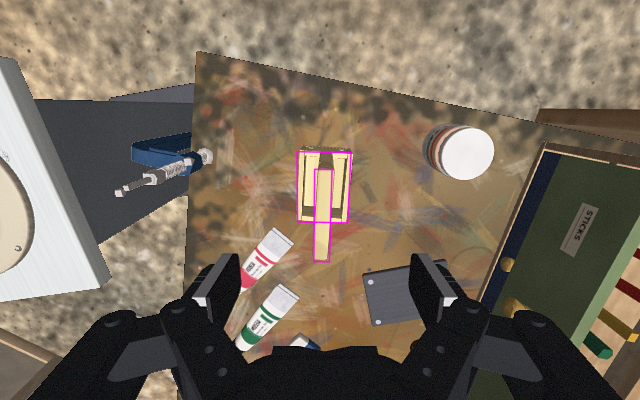

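The overlay matches the tote very well (board top centre at (323,215)). Descend onto it.

Request:
play_rows(plan=[[-4, -12, -20, 0, 0, -0.02, 1], [0, 0, -30, 0, 0, 0, 1], [0, 0, -25, 0, 0, 0, 1], [0, 0, 0, 0, 0, 0, 1]])

```text
time_s: 1.78
eef_pos: [503.1, -52.4, 151.7]
ee_rot: [-0.0, 0.77, 0.638, 0.0]
force: [0.2, 0.5, 0.5]
grip_width: 1.004
```

Request:
play_rows(plan=[[2, 4, -17, 0, 0, 0, 1], [0, 0, -16, 0, 0, 0, 1], [0, 0, 0, 0, 0, 0, 1]])

```text
time_s: 2.03
eef_pos: [504.6, -51.7, 120.2]
ee_rot: [0.0, 0.772, 0.636, 0.0]
force: [-0.2, -1.0, -0.5]
grip_width: 0.998
```

Run:
```python
from rig import sense, optics
import cv2
s=sense();print(s["time_s"],s["eef_pos"],s["ee_rot"])
a=optics.capture("wrist")["img"];b=optics.capture("side")["img"][200:350,270:430]
a=cv2.resize(a,(480,300));b=cv2.resize(b,(320,300),interpolation=3)
cv2.imwrite("pics/g1.png",cv2.hconcat([a,b]))
```

```text
2.0333 [504.59131346 -51.68044913 120.21434225] [3.57347462e-04 7.71600726e-01 6.36107012e-01 2.46205052e-04]
```

View pics/g1.png

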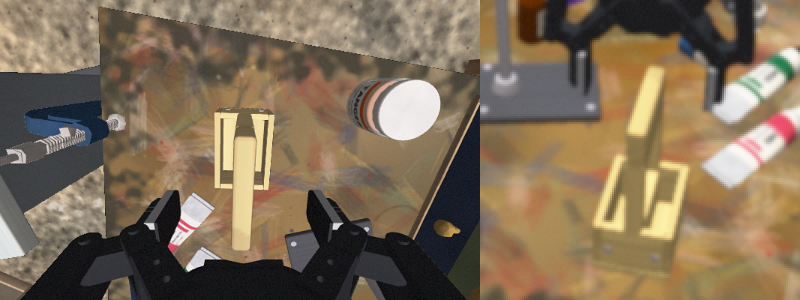

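```bash
python3 - <<'E'
from geo import *
d=pickle.load(open("c0.pkl","rb"));S,D=d["scene"],d["side"]
for P in([504.6,-51.7,120],[504.6,-51.7,133],[504.6,-100,133]):print(P,proj(D,P).round(),proj(S,P).round())
p=[505,-48,-0.182]
print(proj(D,place(p,[[0,42,138],[0,-42,138],[-30,42,45],[30,42,45]])).round(1))
E
python3 - <<'E'
import sys;sys.path.insert(0,".")
from rig import optics
import numpy as np
for n in("side","scene"):
    c=optics.capture(n);print(n,np.round(c["world_to_cam"],3).tolist(),c["fx"],c["cx"],c["cy"])
E
```

```text
[504.6, -51.7, 120] [[353. 257.]] [[292. 241.]]
[504.6, -51.7, 133] [[354. 250.]] [[292. 236.]]
[504.6, -100, 133] [[352. 231.]] [[306. 222.]]
[[349.4 266.5]
 [357.3 232.5]
 [367.6 318.7]
 [327.6 313.1]]
side [[-1.0, -0.005, 0.005, 543.047], [0.007, -0.52, 0.854, -208.553], [-0.001, 0.854, 0.52, -713.266], [0.0, 0.0, 0.0, 1.0]] 469.80395232947217 326.7269163764323 205.87172341296068
scene [[-0.833, -0.554, -0.008, 342.652], [0.351, -0.538, 0.766, -387.372], [-0.429, 0.635, 0.642, -827.635], [0.0, 0.0, 0.0, 1.0]] 509.6661689476238 317.2828374443457 194.8596615299407
```

Predicted fingertip position (354,250) matches the side view, so the board stands between the jaws. Close.

Request:
play_rows(plan=[[0, 4, -3, 0, 0, 0, 1], [0, 0, 0, 0, 0, 0, -1], [0, 0, 0, 0, 0, 0, -1], [0, 0, 0, 0, 0, 0, -1], [0, 0, 0, 0, 0, 0, -1]], grip_force=45)

```text
time_s: 2.65
eef_pos: [507.5, -47.7, 123.1]
ee_rot: [0.005, 0.771, 0.636, 0.003]
force: [0.7, -1.0, -0.6]
grip_width: 0.451
```

Request:
play_rows(plan=[[0, 0, 0, 0, 0, 0, -1], [0, 0, 0, 0, 0, 0, -1], [0, 0, 0, 0, 0, 0, -1]])

```text
time_s: 2.9
eef_pos: [507.4, -47.6, 123.2]
ee_rot: [0.005, 0.771, 0.636, 0.003]
force: [-0.3, 0.2, -1.2]
grip_width: 0.151
```

Request:
play_rows(plan=[[0, 0, 15, 0, 0, 0, -1], [0, 0, 25, 0, 0, 0, -1], [0, 0, 30, 0, 0, 0, -1], [0, 0, 10, 0, 0, 0, -1], [0, 0, 0, 0, 0, 0, -1]])

```text
time_s: 3.32
eef_pos: [505.1, -47.0, 203.7]
ee_rot: [0.002, 0.771, 0.636, 0.001]
force: [0.0, 0.1, -3.1]
grip_width: 0.143
```

Run:
```python
from rig import sense, optics
from geo import *
import cv2
s=sense();print(s["time_s"],s["eef_pos"],s["ee_rot"],s["grip_width"],s["force"])
d=pickle.load(open("c0.pkl","rb"))
def back(c,u,v,z=0):
    R,t=c["world_to_cam"][:3,:3],c["world_to_cam"][:3,3];o=-R.T@t
    k=R.T@np.array([(u-c["cx"])/c["fx"],-(v-c["cy"])/c["fy"],-1]);return (o+k*(z-o[2])/k[2]).round()
print("bottle",back(d["side"],297,220),back(d["scene"],327,192))
b=optics.capture("side")["img"][120:345,250:430];a=optics.capture("scene")["img"][120:310,220:390]
b=cv2.resize(b,(400,500),interpolation=3);a=cv2.resize(a,(400,447),interpolation=3)
cv2.imwrite("pics/l1.png",cv2.hconcat([cv2.copyMakeBorder(a,0,53,0,0,0),b]))
```

```text
3.3167 [505.13734273 -47.02825718 203.73290448] [0.00152502 0.77135668 0.63640042 0.00102573] 0.14344005342252628 [ 0.0241332   0.13964217 -3.13354605]
bottle [ 608. -335.    0.] [ 607. -338.    0.]
```

View pics/l1.png

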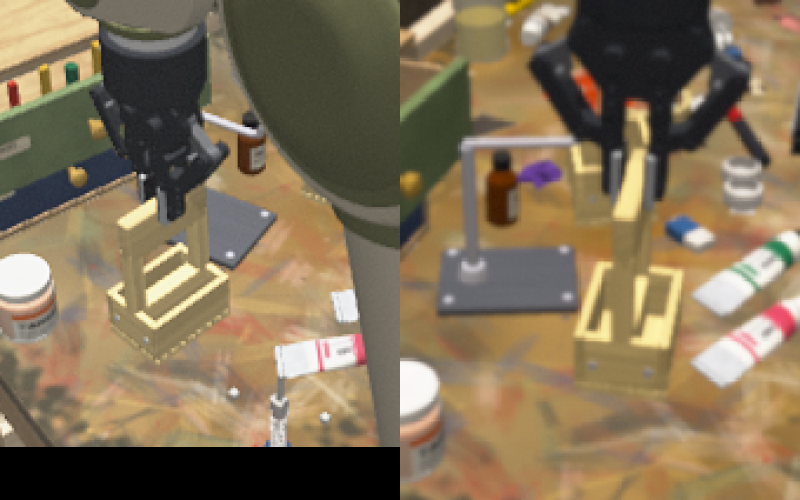

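Tote lifted level and firmly held (foot about 80 mm up). Now to a spot in front of the hook tip, turning to the hook's heading.

Request:
play_rows(plan=[[-20, -20, 0, 0, 0, 0.04, -1], [-15, -30, 0, 0, 0, 0.05, -1], [-8, -32, -2, 0, 0, 0.05, -1], [0, -32, -2, 0, 0, 0.05, -1], [0, -32, -2, 0, 0, 0.05, -1]])

```text
time_s: 3.83
eef_pos: [457.0, -191.3, 189.0]
ee_rot: [-0.005, 0.683, 0.73, -0.001]
force: [1.0, -0.7, -2.2]
grip_width: 0.149
```

Request:
play_rows(plan=[[0, -30, 0, 0, 0, 0, -1], [0, -15, 0, 0, 0, 0, -1], [0, 0, 0, 0, 0, 0, -1], [0, 0, 0, 0, 0, 0, -1]])

```text
time_s: 4.17
eef_pos: [453.5, -242.6, 182.0]
ee_rot: [-0.01, 0.684, 0.729, -0.001]
force: [0.4, -0.5, -2.7]
grip_width: 0.145
```

Run:
```python
from rig import sense, optics
from geo import *
import cv2
s=sense();e=s["eef_pos"];q=s["ee_rot"];print(s["time_s"],e,q,"yaw",2*np.arctan2(q[2],q[1])-np.pi/2,s["grip_width"])
T=[628,-230,.057]
tote=[e[0],e[1],2*np.arctan2(q[2],q[1])-np.pi/2];f=e[2]-123.2
def draw(n,crop,sc):
    c=optics.capture(n);im=cv2.resize(c["img"],None,fx=sc,fy=sc,interpolation=3)
    def pl(p,L,dz,col,cl):
        L=np.array(L,float);L[:,2]+=dz
        cv2.polylines(im,[np.round(((proj(c,place(p,L))+.5)*sc-.5)*8).astype(int)],cl,col,1,cv2.LINE_AA,3)
    pl(T,[[0,0,145],[-84,0,145],[-100,0,157]],0,(255,0,255),False)
    pl(T,[[30,45,10],[-90,45,10],[-90,-45,10],[30,-45,10]],0,(255,0,255),True)
    for z in(0,45):pl(tote,[[30,42,z],[-30,42,z],[-30,-42,z],[30,-42,z]],f,(255,255,0),True)
    pl(tote,[[0,28,45],[0,28,98],[0,-28,98],[0,-28,45]],f,(0,255,255),True)
    x0,y0,w,h=[int(v*sc) for v in crop];return im[y0:y0+h,x0:x0+w]
a=draw("scene",(250,100,133,200),3);b=draw("side",(260,120,133,200),3)
cv2.imwrite("pics/h1.png",cv2.hconcat([a,b]))
```

```text
4.1667 [ 453.49445146 -242.64198388  182.00116751] [-0.01043494  0.68431865  0.72910714 -0.00136792] yaw 0.06335458617363621 0.1447690221888642
```

View pics/h1.png

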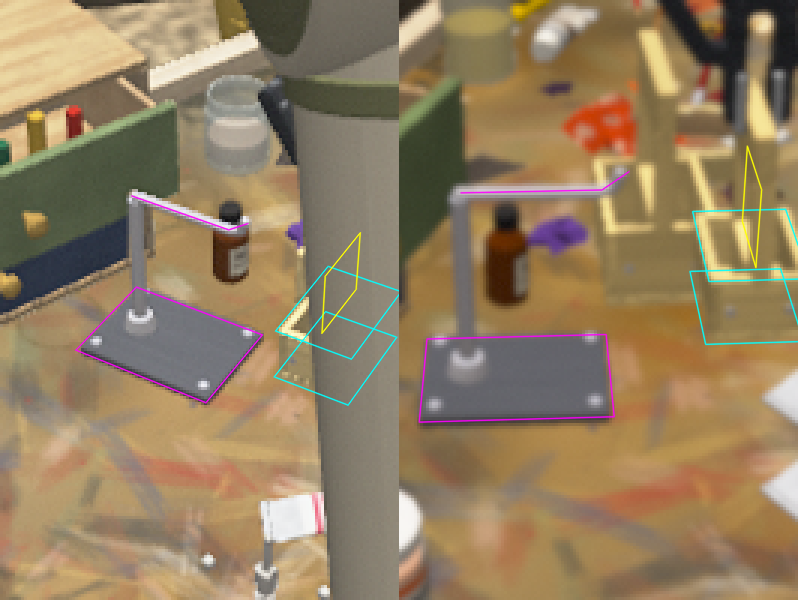

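The stand overlay fits well in both views; the tote is in front of the tip but sagged to TCP z 182. I'll raise it to about 200 and level before inserting.

Request:
play_rows(plan=[[0, 2, 18, -0.012, -0.017, 0, -1], [0, 0, 2, 0, 0, 0, -1], [0, 0, 0, 0, 0, 0, -1]])

```text
time_s: 4.52
eef_pos: [453.7, -236.5, 201.5]
ee_rot: [-0.001, 0.683, 0.731, 0.0]
force: [0.4, 0.0, -1.9]
grip_width: 0.144
```

Request:
play_rows(plan=[[12, -1, -3, 0, 0, 0, -1], [15, 0, 0, 0, 0, 0, -1], [15, 1, 0, 0, 0, 0, -1], [10, 0, 0, 0, 0, 0, -1], [0, 0, 0, 0, 0, 0, -1]])

```text
time_s: 4.93
eef_pos: [507.6, -232.7, 195.7]
ee_rot: [-0.003, 0.681, 0.732, 0.0]
force: [1.1, -0.1, -1.5]
grip_width: 0.147
```

```bash
cat > look.py <<'E'
import sys,cv2
from rig import optics
a=optics.capture("scene")["img"][100:260,270:400];b=optics.capture("side")["img"][120:280,270:400]
cv2.imwrite(sys.argv[1],cv2.resize(cv2.hconcat([a,b]),None,fx=3,fy=3,interpolation=3))
E
python3 look.py pics/i1.png
```

```text
(no output)
```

View pics/i1.png

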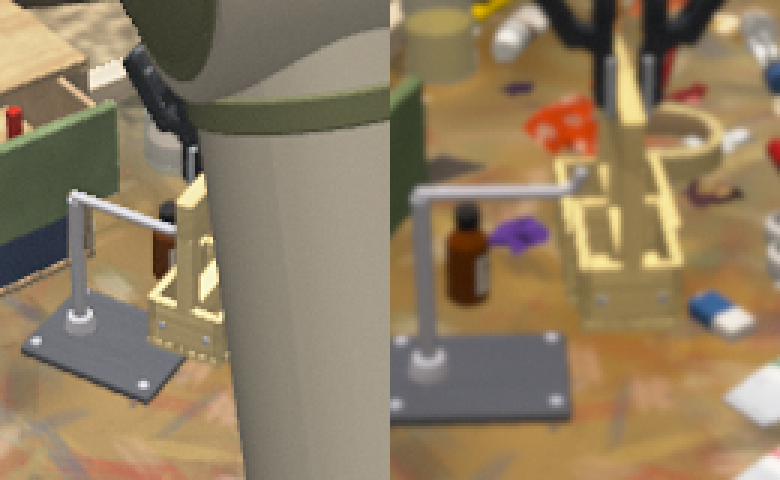

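Side view: the hook tip (580,178) sits over the box and just right of it is the board, by geometry with 13 mm or more above and ~15 mm below. Proceed in small steps watching the force.

Request:
play_rows(plan=[[10, 0, 2, 0, 0, 0, -1], [10, 0, 0, 0, 0, 0, -1], [10, 0, 0, 0, 0, 0, -1], [0, 0, 0, 0, 0, 0, -1]])

```text
time_s: 5.37
eef_pos: [534.4, -232.1, 197.1]
ee_rot: [-0.005, 0.682, 0.732, -0.001]
force: [0.0, -0.6, -2.5]
grip_width: 0.152
```

Request:
play_rows(plan=[[12, -1, 1, 0, -0.005, 0, -1], [12, 0, 0, 0, 0, 0, -1], [10, 0, 0, 0, 0, 0, -1], [0, 0, 0, 0, 0, 0, -1]])

```text
time_s: 5.7
eef_pos: [566.1, -233.0, 197.7]
ee_rot: [-0.005, 0.682, 0.731, 0.0]
force: [0.1, 0.3, -1.9]
grip_width: 0.145
```

```bash
python3 look.py pics/i2.png
```

```text
(no output)
```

View pics/i2.png

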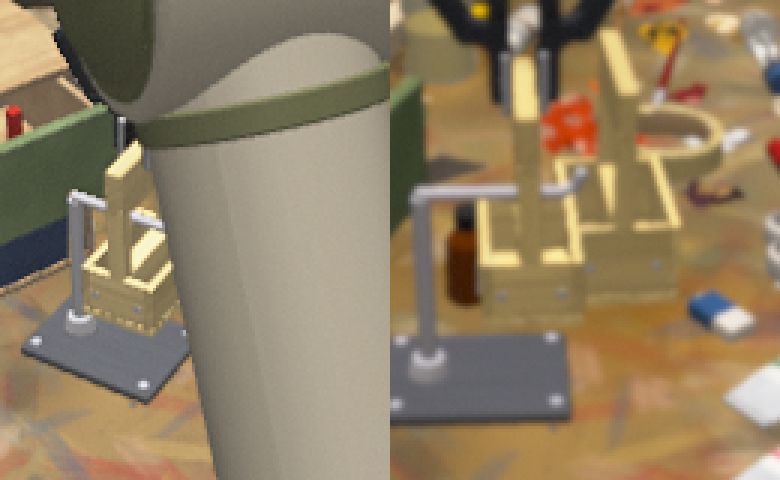

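The wire passes through the opening, board at about the seat. Lower onto it.

Request:
play_rows(plan=[[2, 0, -10, -0.006, -0.006, 0, -1], [0, 0, -8, 0, 0, 0, -1], [0, 0, -4, 0, 0, 0, -1], [0, 0, 0, 0, 0, 0, -1]])

```text
time_s: 6.13
eef_pos: [564.1, -233.2, 175.2]
ee_rot: [-0.001, 0.682, 0.731, -0.0]
force: [-0.4, 0.2, -1.6]
grip_width: 0.149
```

Request:
play_rows(plan=[[3, 0, -3, 0, 0, 0, -1], [0, 0, 0, 0, 0, 0, -1]])

```text
time_s: 6.3
eef_pos: [566.7, -233.3, 172.2]
ee_rot: [-0.001, 0.683, 0.731, -0.0]
force: [0.7, -0.2, -2.3]
grip_width: 0.15
```

Request:
play_rows(plan=[[1, 0, -2, 0, 0, 0, -1], [0, 0, 0, 0, 0, 0, -1]])

```text
time_s: 6.47
eef_pos: [567.9, -233.5, 170.4]
ee_rot: [-0.001, 0.683, 0.731, -0.0]
force: [0.3, 0.6, -2.2]
grip_width: 0.154
```

Request:
play_rows(plan=[[0, 0, -2, 0, 0, 0, -1], [0, 0, 0, 0, 0, 0, -1]])

```text
time_s: 6.63
eef_pos: [568.5, -233.8, 170.2]
ee_rot: [0.0, 0.682, 0.731, -0.0]
force: [0.3, 0.2, -3.1]
grip_width: 0.151
```

Request:
play_rows(plan=[[0, 0, -2, 0, 0, 0, -1], [0, 0, 0, 0, 0, 0, -1]])

```text
time_s: 6.8
eef_pos: [569.0, -234.1, 170.2]
ee_rot: [0.002, 0.682, 0.731, 0.0]
force: [-0.5, -0.2, -1.2]
grip_width: 0.145
```

Request:
play_rows(plan=[[0, 0, -3, 0, 0, 0, -1], [0, 0, 0, 0, 0, 0, -1]])

```text
time_s: 6.97
eef_pos: [569.6, -234.4, 170.2]
ee_rot: [0.004, 0.682, 0.731, 0.0]
force: [-0.0, 0.3, -1.2]
grip_width: 0.15
```

Request:
play_rows(plan=[[0, 0, -3, 0, 0, 0, -1], [0, 0, -2, 0, 0, 0, -1]])

```text
time_s: 7.13
eef_pos: [570.2, -234.7, 169.6]
ee_rot: [0.006, 0.682, 0.731, 0.0]
force: [-7.4, 4.4, 17.1]
grip_width: 0.149
```

Contact confirmed (17 N up). Ease, level, then open part way.

Request:
play_rows(plan=[[0, 0, 1, 0.008, 0.009, 0, -1], [0, 0, 0, 0, 0, 0, -1], [0, 0, 0, 0, 0, 0, -0.5], [0, 0, 0, 0, 0, 0, -0.4], [0, 0, 0, 0, 0, 0, -0.3]])

```text
time_s: 7.55
eef_pos: [570.2, -234.8, 169.6]
ee_rot: [-0.0, 0.682, 0.731, 0.0]
force: [-0.0, -0.6, -0.9]
grip_width: 0.351
```

Request:
play_rows(plan=[[0, 0, 0, 0, 0, 0, -0.2], [0, 0, 0, 0, 0, 0, -0.1], [0, 0, 0, 0, 0, 0, 0], [0, 0, 0, 0, 0, 0, 0]])

```text
time_s: 7.88
eef_pos: [570.2, -234.8, 168.9]
ee_rot: [-0.0, 0.682, 0.731, 0.0]
force: [0.3, -0.9, -0.0]
grip_width: 0.499
```

```bash
python3 look.py pics/i3.png
```

```text
(no output)
```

View pics/i3.png

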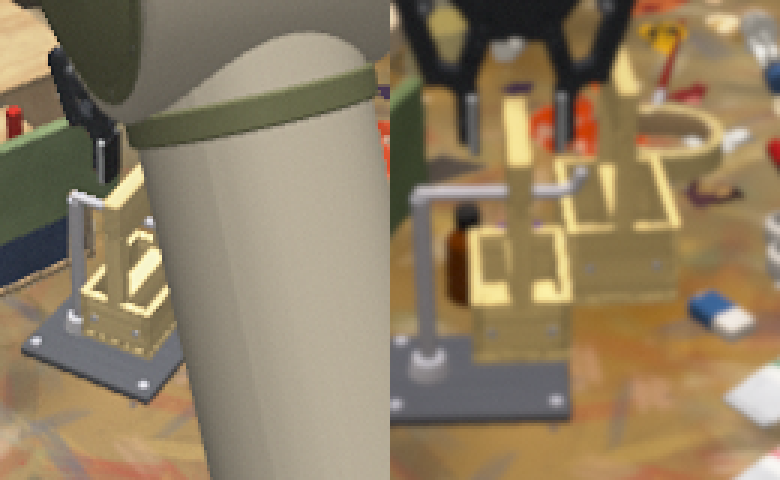

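The tote hangs on the wire by its board (board at side (517,130), box bottom edge at (522,355)), released and level. Raise and retreat.

Request:
play_rows(plan=[[0, 0, 10, 0, 0, 0, 0], [0, 0, 25, 0, 0, 0, 0], [0, 0, 30, 0, 0, 0, 0], [0, 0, 30, 0, 0, 0, 0], [0, 0, 10, 0, 0, 0, 0]])

```text
time_s: 8.4
eef_pos: [568.3, -233.6, 277.8]
ee_rot: [-0.003, 0.682, 0.731, -0.0]
force: [0.6, -0.6, 1.1]
grip_width: 0.501
```

Request:
play_rows(plan=[[-35, 0, 5, 0, 0, 0, 0], [-35, 0, 0, 0, 0, 0, 0], [-35, 0, 0, 0, 0, 0, 0], [-35, 0, 0, 0, 0, 0, 0], [0, 0, 0, 0, 0, 0, 0]])

```text
time_s: 8.82
eef_pos: [424.6, -232.9, 288.1]
ee_rot: [0.001, 0.681, 0.732, 0.0]
force: [-0.7, 0.0, -0.4]
grip_width: 0.502
```

Request:
play_rows(plan=[[0, 0, 0, 0, 0, 0, 0], [0, 0, 0, 0, 0, 0, 0], [0, 0, 0, 0, 0, 0, 0], [0, 0, 0, 0, 0, 0, 0], [0, 0, 0, 0, 0, 0, 0]])

```text
time_s: 9.23
eef_pos: [426.1, -233.4, 291.1]
ee_rot: [0.003, 0.681, 0.732, 0.0]
force: [0.4, -0.3, 0.3]
grip_width: 0.502
```

```bash
python3 look.py pics/i4.png
```

```text
(no output)
```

View pics/i4.png

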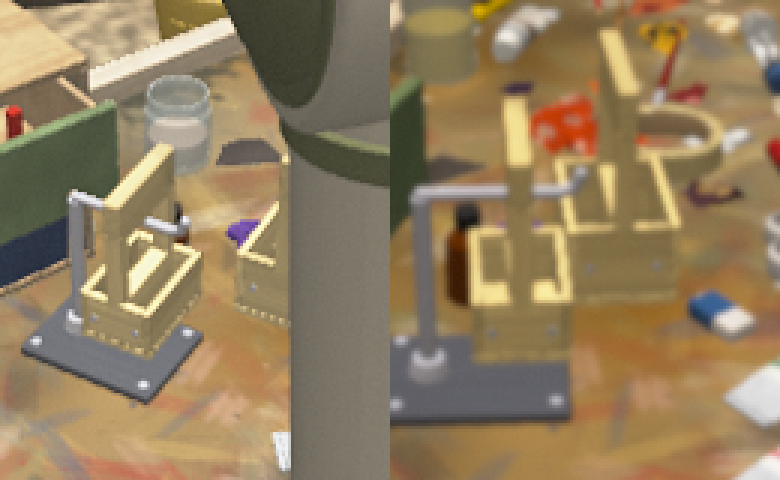

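The small tote hangs still and level, with the wire through the opening. The large tote is where it was, and the gripper is clear of everything.

```bash
python3 -c "
from rig import ctrl
print(ctrl.finish_job())"
```

```text
the job is handed in; nothing more can be done
None
```

The small tote now hangs from the hook by its handle board, and I handed the job in at about 9.3 s.

- **What I did:** I took the poses from the scene and side cameras and pinched the small tote's board from above. I carried the tote round to the front of the hook tip, slid it on along the wire and lowered it about 60 mm in front of the post. Contact showed as about 17 N upward. Then I let go and backed the arm away.
- **Last checks:** The final pictures, taken about a second after release, show the wire through the opening. The tote hangs level and still, with its foot about 47 mm above the table by calculation. The larger tote stands where it was, and the gripper touches nothing.
- **Disagreements:** During the carry, the pictures put the tote a few millimetres higher than the arm pose implied. The arm also drifted up to about 15 mm in height between rows, which I corrected before sliding the tote on.

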